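# Set the roll gap of the lead rolling mill by turns of the crank

## Task

Set the small rolling mill for the next lead strip: turn the little crank on top of it clockwise until you feel the two rolls just touch, without forcing them together, then open them again by exactly three full turns. Then swing the black clamping lever on top clockwise to its stop to lock the setting. Leave the big drive handle on the side and the other things on the bench where they are.

Things in the scene. Friction and masses are not known exactly. Their poses are not given: they have to be found in the camera images.
- mill: Small rolling mill: grey-green cast frame on a plywood board (220 x 300 x 18 mm) fixed to the bench. Origin: centre of the board's underside, on the bench top. z up; y along the two steel rolls (50 mm diameter), towards the drive handle's side; infeed table on its -x side. On top a flat gear case, 66 (x) x 236 (y) mm, top at 210 mm; only crank and clamping lever stand higher.
- crank_axis (a point): Point on the crank's upright axis, above the mill's origin, 261 mm above the bench. Seen from above, clockwise closes the rolls, counter-clockwise opens them, 2 mm of gap a turn; no dial. Starts a third of a turn to one turn open. Free turning takes about 2 N at the grip; once the rolls touch it rises about 2 N per mm of grip travel; over 16 N is forcing. Stays where it is left.
- knob (a point): Centre of the crank's black grip: upright, round, freely revolving, 25.6 mm in diameter (slimmer in its lowest 15 mm and top 8 mm), from 236 to 286 mm above the bench, this point at 261 mm. It circles the crank's axis at 55 mm radius and stays at its height. The flat steel crank arm below it lies between 220 and 234 mm.
- upper_roll (a point): Centre of the upper roll (50 mm diameter, 130 mm long). It rises and sinks with the crank, by too little to be read off this measured position.
- clamp_lever (a joint): Clamping lever's angle in rad, growing clockwise seen from above: 0 (slack) pointing along the mill's -y, 1.45 at its stop (locked), pointing nearly along the mill's -x. Starts between 0 and 0.2. It takes about 3 N at the tip and stays where it is left.
- lever_pivot (a point): Point on the clamping lever's upright axis, 229 mm above the bench, fixed to the mill near the -y end of its gear case (x 0, y -99 mm in the mill's frame). The lever's hub is 24 mm in diameter and reaches 224 mm.
- lever_tip (a point): A point in the outer end of the clamping lever's black handle, 62 mm from its axis, 229 mm above the bench; the rounded end is 8 mm further out. The handle is a round bar 16 mm thick; over its outer 42 mm it lies between 217 and 237 mm above the bench.
- drive_handle (a point): Middle of the wooden grip of the big drive handle on the mill's +y side: it lies along the mill's y, 29 mm in diameter, 85 mm long, on a 110 mm arm about the lower roll's axis (86 mm above the bench). To be left where it is.
- flux_bottle: White plastic flux bottle with a black cap, 48 mm in diameter, 125 mm tall, standing behind the mill. Origin: centre of its underside. Loose; leave alone.
- foil_roll: Roll of copper foil lying flat, 82 mm in diameter, 12 mm thick. Origin: centre of its underside. Loose; leave alone.
- lead_strip: Cast lead strip 170 x 14 x 6 mm lying on the bench in front of the mill, along its own x. Origin: centre of its underside. Loose; leave alone.
- pliers: Pliers with black grips, 184 mm long, up to 53 mm wide and 15 mm high, lying on the bench at the mill's -y side, along their own x. Origin: near the middle of the underside. Loose; leave alone.

How it is judged:
By the outcome, as a careful person would: the job done as asked, in the order asked, and still so for the second after the job is handed in, with the robot touching nothing.
It also fails if it takes over 72 s, if anything falls off the work surface, if the arm or the gripper's body presses on something with over 40 N, if the wrist force passes 120 N, or if a joint passes its speed limit or range.

## Robot

A 6-joint arm with a two-finger parallel gripper is mounted at the origin on the work surface. World frame = base frame: x ahead of the robot, y to its left, z up, the work surface at z = 0. Lengths are in m, angles in rad, forces in N, time in s.
With the tool pointing down it reaches from about 0.3 to 0.85 m from the base axis. Payload 5.4 kg.
Tool frame: the origin (TCP) lies midway between the tips of the shut fingers; the grasp point (between the pads) lies 19 mm behind it (manip.pinch_z is the z of the grasp point in the tool frame, in m); z points along the fingers, y is the line along which they close (so a half turn about z gives the same grasp; the last joint's range is limited). The gripper opens to 85 mm and grips with 20 to 120 N. Pads are 22 mm wide; open, the fingers measure 114 mm over their backs; the gripper's body (76 mm by 85 mm) begins 54 mm behind the grasp point. The pads swing forward as they close: fully open they stand 13 mm farther back than shut.
Start: joints at [1.123, 0.158, 1.597, -0, 1.386, -0.21], TCP at [0.135, 0.559, 0.231] pointing down, gripper open.
Joint ranges: [-2.91, 2.91], [-0.94, 2.29], [0.18, 2.7], [-1.29, 4.43], [0.17, 2.64], [-3, 3]. Speed limits (rad/s): [2.57, 2.57, 3.14, 3.14, 3.14, 3.14].

## Interface

Orientations are given as a rotation vector (axis times angle).
In Python, from rig import monitor, optics, manip, models gives the robot as it stands.
- The arm moves only by the tool jog_arm, never from a script. Its argument "plan" is a list of rows, each an object of numbers: "tx", "ty", "tz": the shift along the tool's x, y, z in units of 0.025 m (1.0 is 0.025 m); "ax", "ay", "az": the turn, a rotation vector about the tool's x, y, z in units of 0.08 rad (1.0 is 0.08 rad). A call has 1 to 5 rows; each row shifts and turns the commanded pose from where the row before left it, along the tool's axes as they then stand; what a row does not reach is not made up. A row lasts 1/12 s, in which the tool goes at most 41.7 mm and 7.16 degrees, less where a joint would pass 70% of its speed; a pose out of reach is approached as far as the arm can. A call with a number of a shift or a turn outside -1 to 1 is refused whole. A call with a gripper value outside its range is refused whole. "gripper" is the opening, from -1 (shut) to 1 (fully open), set as the call begins (left out, the last holds). The fingers move at their own pace and stop on an object; the grip force is fixed at half the most. Time passes only in rows, so rows that do not move let the fingers close. It gives the time, the measured TCP pose, the force, the opening and the grip force at its end, in the units of the state.
- monitor.sense(): the state, without advancing time (a new reading comes with each control period).
- optics.read_camera(name): name is "scene" or "top"; returns (picture, depth): 480x640x3 uint8, red, green, blue; 480x640 float32, m along the optical axis (not along the pixel's ray), 0 where there is no reading.
- optics.get_calibration(name): a dict with "mtx" (3x3 intrinsics, pixels), "R" (3x3) and "t" (3): a world point X has camera coordinates R X + t. Camera axes: x right, y down, z forward; pixel columns grow to the right and rows downward; lengths in m; the calibration is good to about 2 mm. A picture is of the moment at which its call begins. get_calibration takes no time and is no camera call.
- manip.hand_in(): hands the job in; it is judged then, once.
Trained networks look in the newest picture that a camera, given by its name, has taken for a name from the list of things; names that differ only in an ending like _2 or _b are one class to them, and where a whole thing is asked for, a point or a joint stands for the part that bears it (a point fixed in the world has none). Each returns a list of dicts, best first, with "score" (0 to 1); they miss things now and then, are a little off and sometimes report something else, mostly with a low value. They report only what shows in the picture. A call takes as long as a camera call.
- models.recognise(thing, camera): "pixel" ([column, row] in pixels, amid what is visible of it).
- models.silhouettes(thing, camera): "mask" (480x640 bool, what is visible of it) and "pixel" ([column, row] in pixels, amid what is visible of it).
- models.mark_of(thing, camera): "pixel" ([column, row] in pixels: a listed point, or the origin of a listed thing).
The state is a dict: "t": time; "joint_positions": joint angles; "joint_velocities": joint speeds; "effort": joint torques, N m; "position": TCP position; "orientation": TCP orientation; "force": force on the tool from outside, world axes, zero at the start; "wrist_torque": the same for the moment, N m; "finger_gap": opening from 0.0 (shut) to 1.0 (fully open); "grip_force": force on a finger pad.
Only numpy, scipy, OpenCV 4.12 (cv2) and the standard library are available. Lean on these libraries where they do the work, as an engineer would, in place of code of your own. Each camera call takes 0.05 s, during which the arm holds its last target. There are 200 camera calls.

## Working session

There is one attempt and no reset: what is moved stays moved. The work goes in short steps, Python scripts to look and compute and a tool call to move; the robot and the scene stay as the last step left them, time stands still between calls to the robot, and variables do not carry over. Pictures are saved under pics/ and viewed, at most 10 in all, crops included, and the job is handed in when it is done.

Besides the shell and the picture viewer there is one more tool, called as a command line: name --argument value ..., lists and objects as JSON in quotes. jog_arm: Moves the arm, as the interface text tells. Its arguments: {"type":"object","properties":{"plan":{"type":"array"},"gripper":{"type":"number"}},"required":["plan"]}

```bash
mkdir -p pics; cat > h.py <<'E'
import numpy as np, cv2
from scipy.spatial.transform import Rotation as Ro
from rig import monitor, optics, manip, models
def ray(cam,px,z):
    c=optics.get_calibration(cam);d=c["R"].T@np.linalg.inv(c["mtx"])@np.array([px[0],px[1],1.]);o=-c["R"].T@c["t"]
    return o+d*(z-o[2])/d[2]
E
python3 - <<'E'
from h import *
s=monitor.sense();print({k:np.round(v,3) for k,v in s.items()},manip.pinch_z)
for cam in("scene","top"):
    im,d=optics.read_camera(cam);cv2.imwrite(f"pics/{cam}0.png",im[:,:,::-1])
    c=optics.get_calibration(cam);print(cam,np.round(-c["R"].T@c["t"],3))
    for n,z in(("mill",0),("crank_axis",.261),("knob",.261),("lever_pivot",.229),("lever_tip",.229),("drive_handle",.086),("upper_roll",.136),("flux_bottle",0)):
        for r in models.mark_of(n,cam)[:2]: print(n,round(r["score"],2),np.round(r["pixel"]),np.round(ray(cam,r["pixel"],z),4))
print(monitor.sense()["t"])
E
```

```text
{'t': np.float64(0.0), 'joint_positions': array([ 1.123,  0.159,  1.598, -0.   ,  1.386, -0.21 ]), 'joint_velocities': array([-0.001,  0.001, -0.002,  0.002, -0.002, -0.001]), 'effort': array([-1.0000e-03, -3.9601e+01, -3.3143e+01, -0.0000e+00,  8.0000e-03,
        0.0000e+00]), 'position': array([0.135, 0.558, 0.23 ]), 'orientation': array([-3.730e-01, -3.119e+00,  3.000e-03]), 'force': array([0.656, 0.236, 0.799]), 'wrist_torque': array([ 0.05 , -0.054,  0.016]), 'grip_force': np.float64(0.0), 'finger_gap': np.float64(1.001)} -0.0187
scene [ 1.104 -0.206  0.687]
mill 0.78 [349. 288.] [0.5781 0.1049 0.    ]
crank_axis 0.81 [360. 189.] [0.5928 0.1002 0.261 ]
knob 0.69 [332. 189.] [0.5753 0.057  0.261 ]
lever_pivot 0.9 [305. 211.] [0.5744 0.01   0.229 ]
lever_tip 0.95 [268. 220.] [ 0.5739 -0.0543  0.229 ]
lever_tip 0.27 [329. 190.] [0.5348 0.0717 0.229 ]
drive_handle 0.66 [473. 271.] [0.697  0.3024 0.086 ]
upper_roll 0.73 [359. 242.] [0.5881 0.111  0.136 ]
flux_bottle 0.88 [413. 354.] [0.7661 0.14   0.    ]
top [0.387 0.017 1.116]
mill 0.76 [272. 263.] [0.5804 0.1098 0.    ]
mill 0.43 [260. 236.] [ 0.6444  0.1377 -0.    ]
crank_axis 0.92 [258. 231.] [0.5926 0.1139 0.261 ]
knob 0.7 [287. 239.] [0.578  0.0621 0.261 ]
lever_pivot 0.75 [314. 243.] [0.5775 0.0138 0.229 ]
lever_tip 0.8 [347. 250.] [ 0.5639 -0.0469  0.229 ]
drive_handle 0.77 [189. 193.] [0.7221 0.2875 0.086 ]
flux_bottle 0.69 [262. 184.] [0.7715 0.1366 0.    ]
0.9
```

View pics/scene0.png

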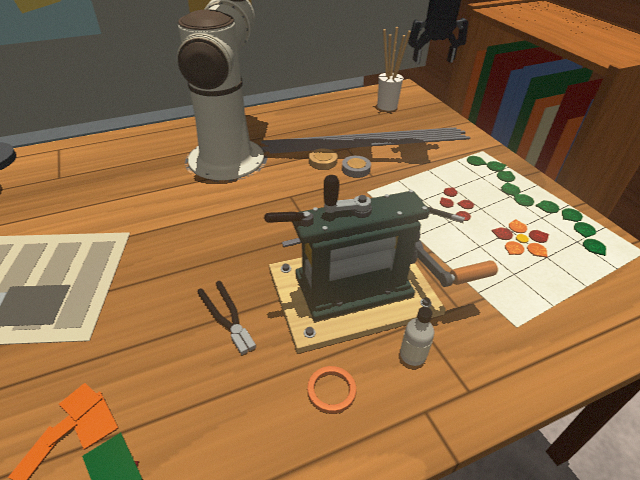

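View pics/top0.png

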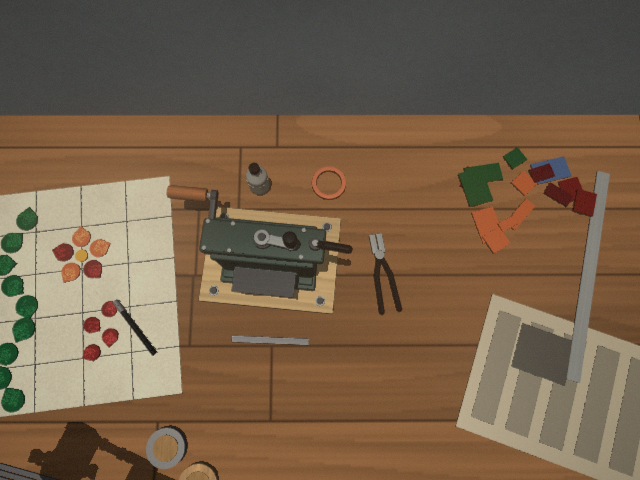

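The top view shows the gear case slightly rotated, with its crank hub at about (262,237), the knob at (290,239) and the lever running from (316,244) to (350,249). The scene view agrees: knob at (331,188), lever tip at (268,217). Next I'll refine the mill pose from depth on the gear case top.

```bash
cat >> h.py <<'E'
def cloud(cam):
    im,d=optics.read_camera(cam);c=optics.get_calibration(cam)
    v,u=np.mgrid[:480,:640];p=np.stack([u,v,np.ones_like(u)],-1)@np.linalg.inv(c["mtx"]).T*d[...,None]
    return (p-c["t"])@c["R"],d>0
E
python3 - <<'E'
from h import *
for cam in("top","scene"):
    P,ok=cloud(cam)
    near=ok&(abs(P[...,0]-.585)<.12)&(abs(P[...,1]-.1)<.2)
    m=near&(abs(P[...,2]-.21)<.006)
    q=P[near&(P[...,2]>.203)&(P[...,2]<.240)][:,:2].astype(np.float32)
    r=cv2.minAreaRect(P[m][:,:2].astype(np.float32)*1000);print(cam,"case rect",r,m.sum(),np.median(P[m],0))
    k=near&(P[...,2]>.27)&(P[...,2]<.30);print("knob top",np.round(np.median(P[k],0),4),k.sum(),np.round((P[k].min(0)+P[k].max(0))/2,4))
    for z0,z1 in((.236,.27),(.216,.236)):
        k=near&(P[...,2]>z0)&(P[...,2]<z1);print(z0,k.sum(),np.round(P[k].min(0),3),np.round(P[k].max(0),3))
E
```

```text
top case rect ((588.2294921875, 111.01666259765625), (235.98048400878906, 66.7250747680664), 84.2906494140625) 3421 [0.58776984 0.13222756 0.21033485]
knob top [0.5742 0.057  0.2848] 169 [0.5748 0.0573 0.2798]
0.236 162 [ 0.559 -0.052  0.236] [0.596 0.124 0.27 ]
0.216 706 [ 0.558 -0.054  0.216] [0.616 0.217 0.236]
scene case rect ((589.7378540039062, 107.231201171875), (235.08612060546875, 68.07695770263672), 84.38752746582031) 2801 [0.60120427 0.11029292 0.20976129]
knob top [0.5833 0.052  0.2816] 204 [0.579  0.0537 0.2785]
0.236 289 [ 0.566 -0.054  0.236] [0.597 0.115 0.27 ]
0.216 982 [ 0.563 -0.058  0.216] [0.607 0.125 0.236]
```

jog_arm --plan '[{"tz": -1,"az": -1},{"tz": -1,"az": -1},{"tz": -1,"az": -0.97},{"tz": -1},{"tz": -0.4}]' --gripper 0.1

```text
invalid input at $.plan[0]: expected keys tx, ty, tz, ax, ay, az
```

jog_arm --plan '[{"tx": -0.88,"ty": -1},{"tx": -0.88,"ty": -1},{"tx": -0.88,"ty": -1},{"tx": -0.88,"ty": -1},{"tx": -0.88,"ty": -1}]'

```text
invalid input at $.plan[0]: expected keys tx, ty, tz, ax, ay, az
```

jog_arm --plan '[{"tx": -0.88,"ty": -1},{"tx": -0.88,"ty": -1},{"tx": -0.88,"ty": -1},{"tx": -0.88,"ty": -1},{"tx": -0.88,"ty": -1}]'

```text
invalid input at $.plan[0]: expected keys tx, ty, tz, ax, ay, az
```

jog_arm --plan '[{"tx": -0.88,"ty": -1},{"tx": -0.88,"ty": -1},{"tx": -0.88,"ty": -1},{"tx": -0.88,"ty": -1},{"tx": 0,"ty": 0}]'

```text
invalid input at $.plan[0]: expected keys tx, ty, tz, ax, ay, az
```

All six keys are needed in every row.

jog_arm --plan '[{"tx": 0,"ty": 0,"tz": -1,"ax": 0,"ay": 0,"az": -1},{"tx": 0,"ty": 0,"tz": -1,"ax": 0,"ay": 0,"az": -1},{"tx": 0,"ty": 0,"tz": -1,"ax": 0,"ay": 0,"az": -0.97},{"tx": 0,"ty": 0,"tz": -1,"ax": 0,"ay": 0,"az": 0},{"tx": 0,"ty": 0,"tz": -0.4,"ax": 0,"ay": 0,"az": 0}]' --gripper 0.1

```text
t: 1.42
position: [0.136, 0.5599, 0.3456]
orientation: [0.0, 3.139, 0.009]
force: [0.6, 0.5, 0.2]
finger_gap: 0.552
grip_force: 0.0
```

jog_arm --plan '[{"tx": -0.88,"ty": -1,"tz": 0,"ax": 0,"ay": 0,"az": 0},{"tx": -0.88,"ty": -1,"tz": 0,"ax": 0,"ay": 0,"az": 0},{"tx": -0.88,"ty": -1,"tz": 0,"ax": 0,"ay": 0,"az": 0},{"tx": -0.88,"ty": -1,"tz": 0,"ax": 0,"ay": 0,"az": 0},{"tx": -0.88,"ty": -1,"tz": 0,"ax": 0,"ay": 0,"az": 0}]'

```text
t: 1.83
position: [0.2459, 0.4324, 0.3405]
orientation: [-0.0, -3.141, 0.001]
force: [0.3, 0.9, -0.2]
finger_gap: 0.549
grip_force: 0.0
```

jog_arm --plan '[{"tx": -0.88,"ty": -1,"tz": 0,"ax": 0,"ay": 0,"az": 0},{"tx": -0.88,"ty": -1,"tz": 0,"ax": 0,"ay": 0,"az": 0},{"tx": -0.88,"ty": -1,"tz": 0,"ax": 0,"ay": 0,"az": 0},{"tx": -0.88,"ty": -1,"tz": 0,"ax": 0,"ay": 0,"az": 0},{"tx": -0.88,"ty": -1,"tz": 0,"ax": 0,"ay": 0,"az": 0}]'

```text
t: 2.25
position: [0.356, 0.3073, 0.3406]
orientation: [-0.001, -3.141, 0.0]
force: [-0.4, 0.2, 0.6]
finger_gap: 0.553
grip_force: 0.0
```

jog_arm --plan '[{"tx": -0.88,"ty": -1,"tz": 0,"ax": 0,"ay": 0,"az": 0},{"tx": -0.88,"ty": -1,"tz": 0,"ax": 0,"ay": 0,"az": 0},{"tx": -0.88,"ty": -1,"tz": 0,"ax": 0,"ay": 0,"az": 0},{"tx": -0.88,"ty": -1,"tz": 0,"ax": 0,"ay": 0,"az": 0},{"tx": 0,"ty": 0,"tz": 0,"ax": 0,"ay": 0,"az": 0}]'

```text
t: 2.67
position: [0.4461, 0.2047, 0.34]
orientation: [-0.01, -3.141, 0.004]
force: [0.4, 0.5, -0.2]
finger_gap: 0.55
grip_force: 0.0
```

jog_arm --plan '[{"tx": -0.88,"ty": -1,"tz": 0,"ax": 0,"ay": 0,"az": 0},{"tx": -0.88,"ty": -1,"tz": 0,"ax": 0,"ay": 0,"az": 0},{"tx": -0.88,"ty": -1,"tz": 0,"ax": 0,"ay": 0,"az": 0},{"tx": -0.87,"ty": -1,"tz": 0,"ax": 0,"ay": 0,"az": 0},{"tx": -0.87,"ty": -1,"tz": 0,"ax": 0,"ay": 0,"az": 0}]'

```text
t: 3.08
position: [0.5533, 0.083, 0.3405]
orientation: [-0.0, -3.141, -0.001]
force: [0.1, 0.6, 0.2]
finger_gap: 0.55
grip_force: 0.0
```

jog_arm --plan '[{"tx": -0.87,"ty": -1,"tz": 0,"ax": 0,"ay": 0,"az": 0},{"tx": 0,"ty": 0,"tz": 0,"ax": 0,"ay": 0,"az": 0},{"tx": 0,"ty": 0,"tz": 0,"ax": 0,"ay": 0,"az": 0}]'

```text
t: 3.33
position: [0.5748, 0.058, 0.3399]
orientation: [-0.004, -3.139, -0.001]
force: [-0.6, -0.5, -0.3]
finger_gap: 0.547
grip_force: 0.0
```

```bash
python3 - <<'E'
from h import *
im,d=optics.read_camera("scene");cv2.imwrite("pics/s1.png",cv2.resize(im[100:260,220:440,::-1],None,fx=3,fy=3))
c=optics.get_calibration("scene");p=np.array(monitor.sense()["position"]);q=c["mtx"]@(c["R"]@p+c["t"]);print(p,(q[:2]/q[2]-[220,100])*3)
E
```

```text
[0.57427816 0.0590362  0.34039268] [344.78826269 136.87202544]
```

View pics/s1.png

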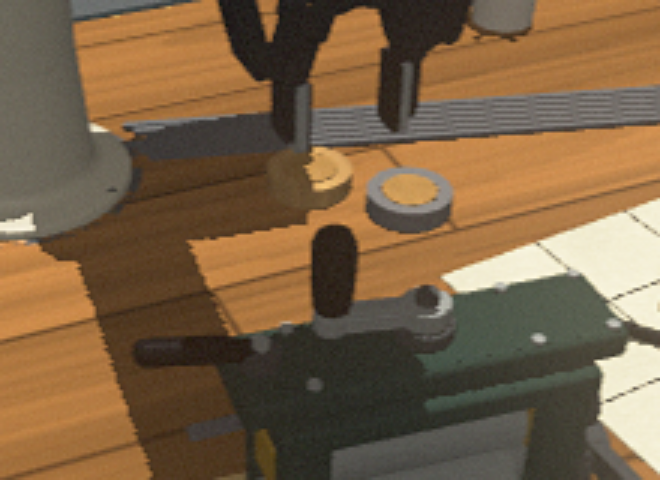

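The open fingers (crop (295,120) and (405,100)) sit above the knob (crop (333,270)). The knob is a few mm to the left, so I'll correct by that much and go down.

jog_arm --plan '[{"tx": -0.1,"ty": -0.14,"tz": 0.8,"ax": 0,"ay": 0,"az": 0},{"tx": 0,"ty": 0,"tz": 0.8,"ax": 0,"ay": 0,"az": 0},{"tx": 0,"ty": 0,"tz": 0.8,"ax": 0,"ay": 0,"az": 0},{"tx": 0,"ty": 0,"tz": 0.8,"ax": 0,"ay": 0,"az": 0},{"tx": 0,"ty": 0,"tz": 0.64,"ax": 0,"ay": 0,"az": 0}]'

```text
t: 3.8
position: [0.5757, 0.057, 0.2437]
orientation: [0.003, -3.14, -0.001]
force: [-0.0, -0.2, 0.2]
finger_gap: 0.55
grip_force: 0.0
```

jog_arm --plan '[{"tx": 0,"ty": 0,"tz": 0,"ax": 0,"ay": 0,"az": 0},{"tx": 0,"ty": 0,"tz": 0,"ax": 0,"ay": 0,"az": 0},{"tx": 0,"ty": 0,"tz": 0,"ax": 0,"ay": 0,"az": 0},{"tx": 0,"ty": 0,"tz": 0,"ax": 0,"ay": 0,"az": 0},{"tx": 0,"ty": 0,"tz": 0,"ax": 0,"ay": 0,"az": 0}]' --gripper -1

```text
t: 4.22
position: [0.5755, 0.055, 0.2442]
orientation: [-0.0, -3.137, 0.002]
force: [-1.5, -4.3, -10.0]
finger_gap: 0.284
grip_force: 59.5
```

jog_arm --plan '[{"tx": 0,"ty": 0,"tz": 0,"ax": 0,"ay": 0,"az": 0},{"tx": 0,"ty": 0,"tz": 0,"ax": 0,"ay": 0,"az": 0},{"tx": 0,"ty": 0,"tz": 0,"ax": 0,"ay": 0,"az": 0}]'

```text
t: 4.47
position: [0.5755, 0.055, 0.2441]
orientation: [-0.0, -3.137, 0.002]
force: [-1.6, -4.6, -11.1]
finger_gap: 0.281
grip_force: 59.5
```

```bash
cat >> h.py <<'E'
def arc(ths,r=55.):
    t=np.radians(ths);d=np.diff(np.c_[np.cos(t),np.sin(t)],axis=0)*r/25
    for a,(x,y) in zip(ths[1:],d): print(f'{a:.0f}: "tx": {-x:.3f}, "ty": {y:.3f}')
E
python3 -c "
from h import *
arc(np.arange(-104,-104-110,-18))"
```

```text
-122: "tx": 0.634, "ty": 0.269
-140: "tx": 0.519, "ty": 0.452
-158: "tx": 0.355, "ty": 0.590
-176: "tx": 0.155, "ty": 0.671
-194: "tx": -0.060, "ty": 0.686
-212: "tx": -0.269, "ty": 0.634
```

jog_arm --plan '[{"tx": 0.634,"ty": 0.269,"tz": 0,"ax": 0,"ay": 0,"az": 0},{"tx": 0.519,"ty": 0.452,"tz": 0,"ax": 0,"ay": 0,"az": 0},{"tx": 0,"ty": 0,"tz": 0,"ax": 0,"ay": 0,"az": 0}]'

```text
t: 4.72
position: [0.5452, 0.075, 0.2441]
orientation: [0.002, -3.136, -0.002]
force: [-4.3, -1.3, -10.6]
finger_gap: 0.278
grip_force: 60.2
```

jog_arm --plan '[{"tx": 0.355,"ty": 0.59,"tz": 0,"ax": 0,"ay": 0,"az": 0},{"tx": 0.155,"ty": 0.671,"tz": 0,"ax": 0,"ay": 0,"az": 0},{"tx": 0,"ty": 0,"tz": 0,"ax": 0,"ay": 0,"az": 0}]'

```text
t: 4.97
position: [0.534, 0.1072, 0.2441]
orientation: [0.004, -3.138, -0.003]
force: [-3.1, 2.4, -12.6]
finger_gap: 0.281
grip_force: 60.3
```

jog_arm --plan '[{"tx": -0.06,"ty": 0.686,"tz": 0,"ax": 0,"ay": 0,"az": 0},{"tx": 0,"ty": 0,"tz": 0,"ax": 0,"ay": 0,"az": 0},{"tx": 0,"ty": 0,"tz": 0,"ax": 0,"ay": 0,"az": 0}]'

```text
t: 5.22
position: [0.5361, 0.1227, 0.2442]
orientation: [0.002, -3.138, -0.003]
force: [-5.2, 3.2, -13.6]
finger_gap: 0.279
grip_force: 60.2
```

```bash
cat > c.py <<'E'
import numpy as np,sys
from scipy.optimize import least_squares
P=np.loadtxt("pts.txt")
f=lambda c,r=55.: np.hypot(*(P[:,:2]-c).T)-r
c=least_squares(f,[589,109]).x
d=P[:,:2]-c;th=np.degrees(np.arctan2(d[:,1],d[:,0]))
r=d/np.linalg.norm(d,axis=1)[:,None];cw=np.c_[r[:,1],-r[:,0]]
print(np.round(c,2),np.round(f(c),2));F=P[:,2:4]
print(np.c_[th,(F*r).sum(1),-(F*cw).sum(1)].round(2)[-6:])   # angle, radial, resistance to cw
E
cat > pts.txt <<'E'
575.5 55 -1.6 -4.6
545.2 75 -4.3 -1.3
534 107.2 -3.1 2.4
536.1 122.7 -5.2 3.2
E
python3 c.py
```

```text
[589.07 108.25] [-0.05  0.04  0.08 -0.1 ]
[[-104.29    4.85   -0.41]
 [-142.84    4.21   -1.56]
 [-178.91    3.05   -2.46]
 [ 164.74    5.86   -1.72]]
```

jog_arm --plan '[{"tx": -0.11,"ty": 0.37,"tz": 0,"ax": 0,"ay": 0,"az": 0},{"tx": -0.11,"ty": 0.37,"tz": 0,"ax": 0,"ay": 0,"az": 0},{"tx": 0,"ty": 0,"tz": 0,"ax": 0,"ay": 0,"az": 0},{"tx": 0,"ty": 0,"tz": 0,"ax": 0,"ay": 0,"az": 0}]'

```text
t: 5.55
position: [0.5439, 0.1398, 0.2442]
orientation: [0.001, 3.14, -0.001]
force: [4.8, -1.1, -18.6]
finger_gap: 0.279
grip_force: 60.1
```

jog_arm --plan '[{"tx": -0.11,"ty": 0.11,"tz": 0.02,"ax": 0,"ay": 0,"az": 0},{"tx": -0.11,"ty": 0.11,"tz": 0.02,"ax": 0,"ay": 0,"az": 0}]'

```text
t: 5.72
position: [0.5485, 0.1454, 0.244]
orientation: [-0.001, -3.141, 0.001]
force: [-0.7, -2.3, -12.3]
finger_gap: 0.282
grip_force: 60.7
```

jog_arm --plan '[{"tx": 0,"ty": 0,"tz": 0,"ax": 0,"ay": 0,"az": 0},{"tx": 0,"ty": 0,"tz": 0,"ax": 0,"ay": 0,"az": 0}]'

```text
t: 5.88
position: [0.5489, 0.1459, 0.2441]
orientation: [0.0, 3.14, 0.0]
force: [3.3, -1.0, -17.3]
finger_gap: 0.28
grip_force: 60.4
```

```bash
python3 -c "
from h import *
arc(np.arange(-223,-470,-6))"
```

```text
-229: "tx": -0.166, "ty": 0.160
-235: "tx": -0.181, "ty": 0.142
-241: "tx": -0.195, "ty": 0.122
-247: "tx": -0.207, "ty": 0.101
-253: "tx": -0.216, "ty": 0.079
-259: "tx": -0.223, "ty": 0.056
-265: "tx": -0.228, "ty": 0.032
-271: "tx": -0.230, "ty": 0.008
-277: "tx": -0.230, "ty": -0.016
-283: "tx": -0.227, "ty": -0.040
-289: "tx": -0.221, "ty": -0.063
-295: "tx": -0.214, "ty": -0.086
-301: "tx": -0.203, "ty": -0.108
-307: "tx": -0.191, "ty": -0.129
-313: "tx": -0.176, "ty": -0.148
-319: "tx": -0.160, "ty": -0.166
-325: "tx": -0.142, "ty": -0.181
-331: "tx": -0.122, "ty": -0.195
-337: "tx": -0.101, "ty": -0.207
-343: "tx": -0.079, "ty": -0.216
-349: "tx": -0.056, "ty": -0.223
-355: "tx": -0.032, "ty": -0.228
-361: "tx": -0.008, "ty": -0.230
-367: "tx": 0.016, "ty": -0.230
-373: "tx": 0.040, "ty": -0.227
-379: "tx": 0.063, "ty": -0.221
-385: "tx": 0.086, "ty": -0.214
-391: "tx": 0.108, "ty": -0.203
-397: "tx": 0.129, "ty": -0.191
-403: "tx": 0.148, "ty": -0.176
-409: "tx": 0.166, "ty": -0.160
-415: "tx": 0.181, "ty": -0.142
-421: "tx": 0.195, "ty": -0.122
-427: "tx": 0.207, "ty": -0.101
-433: "tx": 0.216, "ty": -0.079
-439: "tx": 0.223, "ty": -0.056
-445: "tx": 0.228, "ty": -0.032
-451: "tx": 0.230, "ty": -0.008
-457: "tx": 0.230, "ty": 0.016
-463: "tx": 0.227, "ty": 0.040
-469: "tx": 0.221, "ty": 0.063
```

jog_arm --plan '[{"tx": -0.16,"ty": 0.16,"tz": 0.0,"ax": 0,"ay": 0,"az": 0}]'

```text
t: 5.97
position: [0.5521, 0.1491, 0.2441]
orientation: [-0.001, -3.141, 0.002]
force: [2.1, -5.6, -16.6]
finger_gap: 0.277
grip_force: 60.4
```

jog_arm --plan '[{"tx": -0.18,"ty": 0.14,"tz": 0.0,"ax": 0,"ay": 0,"az": 0}]'

```text
t: 6.05
position: [0.5568, 0.1529, 0.2441]
orientation: [-0.001, -3.141, 0.002]
force: [2.1, -6.0, -16.5]
finger_gap: 0.279
grip_force: 60.4
```

jog_arm --plan '[{"tx": -0.22,"ty": 0.09,"tz": 0.0,"ax": 0,"ay": 0,"az": 0}]'

```text
t: 6.13
position: [0.5619, 0.156, 0.2441]
orientation: [-0.0, -3.14, -0.0]
force: [-2.7, -1.9, -16.0]
finger_gap: 0.28
grip_force: 60.6
```

jog_arm --plan '[{"tx": -0.2,"ty": 0.1,"tz": 0.0,"ax": 0,"ay": 0,"az": 0}]'

```text
t: 6.22
position: [0.5671, 0.1587, 0.2441]
orientation: [0.0, -3.14, -0.0]
force: [-1.0, -2.7, -14.6]
finger_gap: 0.28
grip_force: 60.6
```

jog_arm --plan '[{"tx": -0.22,"ty": 0.08,"tz": 0.0,"ax": 0,"ay": 0,"az": 0}]'

```text
t: 6.3
position: [0.5726, 0.1607, 0.2441]
orientation: [0.0, -3.14, -0.0]
force: [-1.0, -2.4, -15.6]
finger_gap: 0.28
grip_force: 60.6
```

jog_arm --plan '[{"tx": -0.22,"ty": 0.055,"tz": 0.0,"ax": 0,"ay": 0,"az": 0}]'

```text
t: 6.38
position: [0.5782, 0.1621, 0.2441]
orientation: [0.0, -3.141, -0.001]
force: [-1.6, -2.0, -14.3]
finger_gap: 0.281
grip_force: 60.6
```

jog_arm --plan '[{"tx": -0.23,"ty": 0.03,"tz": 0.0,"ax": 0,"ay": 0,"az": 0}]'

```text
t: 6.47
position: [0.584, 0.1629, 0.2441]
orientation: [0.0, -3.141, -0.001]
force: [-2.8, -0.8, -15.2]
finger_gap: 0.277
grip_force: 60.6
```

jog_arm --plan '[{"tx": -0.23,"ty": 0.01,"tz": 0.0,"ax": 0,"ay": 0,"az": 0}]'

```text
t: 6.55
position: [0.5898, 0.1631, 0.2441]
orientation: [0.0, -3.141, -0.001]
force: [-2.9, -0.3, -14.9]
finger_gap: 0.282
grip_force: 60.6
```

Resistance is −2.9 N, so the crank is still turning freely. I'll continue.

jog_arm --plan '[{"tx": -0.23,"ty": -0.015,"tz": 0.0,"ax": 0,"ay": 0,"az": 0}]'

```text
t: 6.63
position: [0.5957, 0.1627, 0.2441]
orientation: [0.0, -3.141, -0.001]
force: [-1.8, -0.7, -14.7]
finger_gap: 0.278
grip_force: 60.5
```

jog_arm --plan '[{"tx": -0.23,"ty": -0.04,"tz": 0.0,"ax": 0,"ay": 0,"az": 0}]'

```text
t: 6.72
position: [0.6015, 0.1616, 0.2441]
orientation: [0.0, -3.141, -0.001]
force: [-2.0, 0.5, -14.8]
finger_gap: 0.283
grip_force: 60.5
```

jog_arm --plan '[{"tx": -0.22,"ty": -0.063,"tz": 0.0,"ax": 0,"ay": 0,"az": 0}]'

```text
t: 6.8
position: [0.6071, 0.16, 0.2441]
orientation: [0.0, -3.141, -0.002]
force: [-2.0, 1.0, -14.5]
finger_gap: 0.281
grip_force: 60.5
```

jog_arm --plan '[{"tx": -0.214,"ty": -0.086,"tz": 0.0,"ax": 0,"ay": 0,"az": 0}]'

```text
t: 6.88
position: [0.6125, 0.1578, 0.2441]
orientation: [0.0, -3.142, -0.002]
force: [-0.8, 2.2, -15.4]
finger_gap: 0.28
grip_force: 60.5
```

jog_arm --plan '[{"tx": -0.203,"ty": -0.108,"tz": 0.0,"ax": 0,"ay": 0,"az": 0}]'

```text
t: 6.97
position: [0.6176, 0.155, 0.2442]
orientation: [-0.0, 3.141, 0.002]
force: [-1.7, 1.6, -15.8]
finger_gap: 0.28
grip_force: 60.5
```

jog_arm --plan '[{"tx": -0.191,"ty": -0.129,"tz": 0.0,"ax": 0,"ay": 0,"az": 0}]'

```text
t: 7.05
position: [0.6224, 0.1517, 0.2442]
orientation: [-0.0, 3.141, 0.001]
force: [-1.3, 2.3, -15.5]
finger_gap: 0.279
grip_force: 60.4
```

jog_arm --plan '[{"tx": -0.176,"ty": -0.148,"tz": 0.0,"ax": 0,"ay": 0,"az": 0}]'

```text
t: 7.13
position: [0.6268, 0.1478, 0.2442]
orientation: [0.0, 3.141, 0.001]
force: [-0.5, 3.6, -16.0]
finger_gap: 0.282
grip_force: 60.4
```

jog_arm --plan '[{"tx": -0.17,"ty": -0.155,"tz": 0.0,"ax": 0,"ay": 0,"az": 0}]'

```text
t: 7.22
position: [0.6279, 0.147, 0.244]
orientation: [0.001, -3.134, -0.011]
force: [-22.1, 20.9, -6.8]
finger_gap: 0.279
grip_force: 61.7
```

jog_arm --plan '[{"tx": 0.17,"ty": 0.155,"tz": 0.0,"ax": 0,"ay": 0,"az": 0}]'

```text
t: 7.3
position: [0.6264, 0.1481, 0.2443]
orientation: [-0.0, -3.141, -0.003]
force: [4.3, 0.2, -19.2]
finger_gap: 0.279
grip_force: 60.6
```

```bash
python3 - <<'E'
from h import *
s=monitor.sense();print({k:np.round(v,4) for k,v in s.items()})
a=optics.read_camera("scene")[0];b=optics.read_camera("top")[0]
s=monitor.sense();print({k:np.round(v,4) for k,v in s.items()})
cv2.imwrite("pics/s2.png",np.vstack([cv2.resize(x,None,fx=3.2,fy=3.2) for x in (a[120:210,270:470,::-1],b[170:260,180:380,::-1])]))
E
```

```text
{'t': np.float64(7.3), 'joint_positions': array([ 0.0439,  0.3269,  1.3719,  0.0019,  1.4437, -1.5268]), 'joint_velocities': array([ 0.0704, -0.1109,  0.1414, -0.0733, -0.1285,  0.0919]), 'effort': array([ 2.13900e-01, -5.76378e+01, -4.16741e+01,  2.24000e-02,
        1.88730e+00, -1.78600e-01]), 'position': array([0.6264, 0.1481, 0.2443]), 'orientation': array([-5.0000e-04, -3.1406e+00, -2.8000e-03]), 'force': array([  4.2778,   0.2268, -19.2258]), 'wrist_torque': array([ 0.52  , -0.6916,  0.0301]), 'grip_force': np.float64(60.5906), 'finger_gap': np.float64(0.2793)}
{'t': np.float64(7.4), 'joint_positions': array([ 4.4600e-02,  3.2590e-01,  1.3734e+00,  6.0000e-04,  1.4416e+00,
       -1.5264e+00]), 'joint_velocities': array([-0.0049,  0.0006, -0.0018,  0.0014, -0.0034, -0.0071]), 'effort': array([-1.99680e+00, -5.74582e+01, -4.17783e+01, -1.49340e+00,
        3.58000e-01,  3.92000e-02]), 'position': array([0.6264, 0.1482, 0.2442]), 'orientation': array([-3.0000e-04,  3.1408e+00,  9.0000e-04]), 'force': array([  0.6019,   4.6614, -17.1405]), 'wrist_torque': array([ 1.042 , -0.1188, -0.0103]), 'grip_force': np.float64(60.7506), 'finger_gap': np.float64(0.282)}
```

View pics/s2.png

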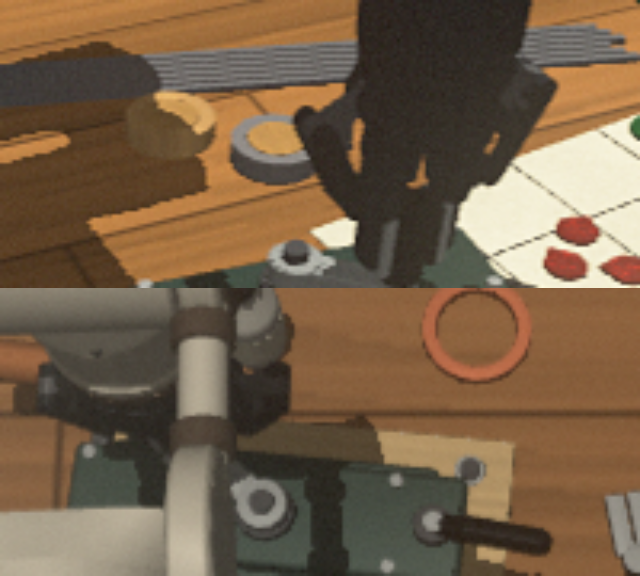

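The fingers hold the grip cleanly and nothing visible blocks the crank (hub at (263,500), gripper at the upper left, lever clear on the right). I backed off, and will now feel forward slowly.

jog_arm --plan '[{"tx": -0.015,"ty": -0.014,"tz": 0.0,"ax": 0,"ay": 0,"az": 0},{"tx": -0.015,"ty": -0.014,"tz": 0.0,"ax": 0,"ay": 0,"az": 0},{"tx": 0,"ty": 0,"tz": 0.0,"ax": 0,"ay": 0,"az": 0},{"tx": 0,"ty": 0,"tz": 0.0,"ax": 0,"ay": 0,"az": 0}]'

```text
t: 7.73
position: [0.6271, 0.1474, 0.2442]
orientation: [0.0, 3.141, 0.002]
force: [0.9, 5.7, -17.4]
finger_gap: 0.281
grip_force: 60.8
```

jog_arm --plan '[{"tx": -0.025,"ty": -0.005,"tz": 0.0,"ax": 0,"ay": 0,"az": 0},{"tx": -0.025,"ty": -0.005,"tz": 0.0,"ax": 0,"ay": 0,"az": 0},{"tx": 0,"ty": 0,"tz": 0.0,"ax": 0,"ay": 0,"az": 0},{"tx": 0,"ty": 0,"tz": 0.0,"ax": 0,"ay": 0,"az": 0}]'

```text
t: 8.07
position: [0.6272, 0.1474, 0.2442]
orientation: [0.0, -3.139, -0.002]
force: [-4.4, 6.3, -14.7]
finger_gap: 0.277
grip_force: 61.0
```

```bash
python3 - <<'E'
from h import *
s=monitor.sense();print({k:np.round(s[k],4) for k in("t","position","force","wrist_torque","orientation")})
P,ok=cloud("scene")
near=ok&(abs(P[...,0]-.6)<.15)&(abs(P[...,1]-.13)<.15)&(P[...,2]>.215)
im,_=optics.read_camera("scene");
r=im[130:215,300:430,::-1];cv2.imwrite("pics/s3.png",cv2.resize(r,None,fx=6,fy=6,interpolation=cv2.INTER_CUBIC)[:590])
E
```

```text
{'t': np.float64(8.0667), 'position': array([0.6272, 0.1474, 0.2442]), 'force': array([ -4.3712,   6.2899, -14.6574]), 'wrist_torque': array([ 1.3216,  0.5499, -0.0047]), 'orientation': array([ 2.0000e-04, -3.1389e+00, -2.1000e-03])}
```

View pics/s3.png

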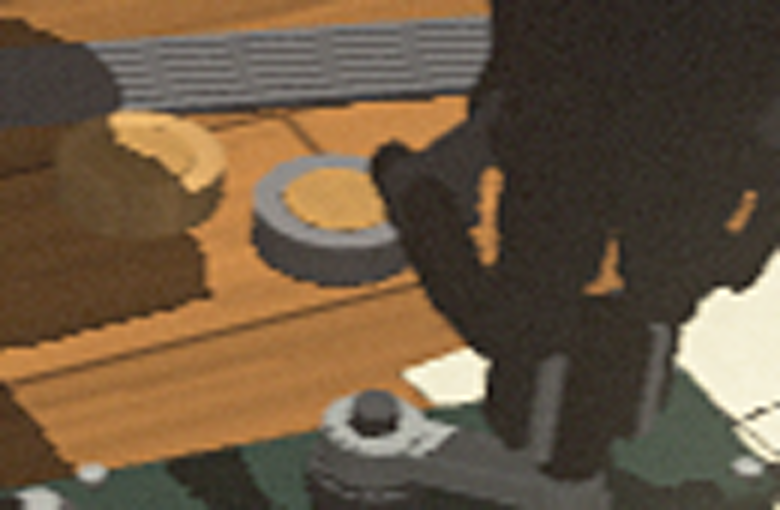

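The moment about z is close to 0, so the force runs through the knob and it's the crank itself that resists. I'll hold still to see whether the force relaxes.

jog_arm --plan '[{"tx": 0,"ty": 0,"tz": 0,"ax": 0,"ay": 0,"az": 0},{"tx": 0,"ty": 0,"tz": 0,"ax": 0,"ay": 0,"az": 0},{"tx": 0,"ty": 0,"tz": 0,"ax": 0,"ay": 0,"az": 0},{"tx": 0,"ty": 0,"tz": 0,"ax": 0,"ay": 0,"az": 0},{"tx": 0,"ty": 0,"tz": 0,"ax": 0,"ay": 0,"az": 0}]'

```text
t: 8.58
position: [0.6272, 0.1474, 0.2442]
orientation: [0.0, -3.139, -0.002]
force: [-4.7, 4.7, -15.1]
finger_gap: 0.283
grip_force: 61.0
```

jog_arm --plan '[{"tx": -0.015,"ty": -0.015,"tz": 0,"ax": 0,"ay": 0,"az": 0},{"tx": -0.015,"ty": -0.015,"tz": 0,"ax": 0,"ay": 0,"az": 0},{"tx": 0,"ty": 0,"tz": 0,"ax": 0,"ay": 0,"az": 0},{"tx": 0,"ty": 0,"tz": 0,"ax": 0,"ay": 0,"az": 0},{"tx": 0,"ty": 0,"tz": 0,"ax": 0,"ay": 0,"az": 0}]'

```text
t: 9.0
position: [0.6273, 0.1474, 0.2442]
orientation: [0.001, -3.137, -0.004]
force: [-7.3, 7.5, -14.9]
finger_gap: 0.282
grip_force: 61.1
```

```bash
python3 - <<'E'
from h import *
for i in range(3):
    s=monitor.sense();print({k:np.round(s[k],5).tolist() for k in("t","position","force","wrist_torque","orientation")});optics.read_camera("top")
E
```

```text
{'t': 9.0, 'position': [0.62733, 0.14739, 0.24416], 'force': [-7.33503, 7.45469, -14.91476], 'wrist_torque': [1.60753, 0.98236, 0.04058], 'orientation': [0.00094, -3.1374, -0.00369]}
{'t': 9.05, 'position': [0.62732, 0.14738, 0.24415], 'force': [-5.81668, 7.17223, -14.34786], 'wrist_torque': [1.61588, 0.97356, -0.01256], 'orientation': [0.00097, -3.13739, -0.00365]}
{'t': 9.1, 'position': [0.62733, 0.14737, 0.24416], 'force': [-6.81828, 6.45658, -13.88276], 'wrist_torque': [1.54634, 0.94165, -0.01324], 'orientation': [0.00094, -3.1374, -0.00363]}
```

jog_arm --plan '[{"tx": 0.045,"ty": 0.045,"tz": 0,"ax": 0,"ay": 0,"az": 0},{"tx": 0,"ty": 0,"tz": 0,"ax": 0,"ay": 0,"az": 0}]'

```text
t: 9.32
position: [0.6272, 0.1475, 0.2441]
orientation: [0.0, -3.14, -0.001]
force: [-2.5, 4.8, -15.3]
finger_gap: 0.28
grip_force: 60.9
```

jog_arm --plan '[{"tx": 0,"ty": 0,"tz": 0,"ax": 0,"ay": 0,"az": 0},{"tx": 0,"ty": 0,"tz": 0,"ax": 0,"ay": 0,"az": 0},{"tx": 0,"ty": 0,"tz": 0,"ax": 0,"ay": 0,"az": 0},{"tx": 0,"ty": 0,"tz": 0,"ax": 0,"ay": 0,"az": 0}]' --gripper 0.1

```text
t: 9.65
position: [0.6297, 0.1465, 0.2478]
orientation: [0.001, 3.135, -0.001]
force: [-0.9, -0.0, -0.5]
finger_gap: 0.548
grip_force: 0.0
```

jog_arm --plan '[{"tx": 0,"ty": 0,"tz": 0,"ax": 0,"ay": 0,"az": -1},{"tx": 0,"ty": 0,"tz": 0,"ax": 0,"ay": 0,"az": -1},{"tx": 0,"ty": 0,"tz": 0,"ax": 0,"ay": 0,"az": -1},{"tx": 0,"ty": 0,"tz": 0,"ax": 0,"ay": 0,"az": -1},{"tx": 0,"ty": 0,"tz": 0,"ax": 0,"ay": 0,"az": -1}]'

```text
t: 10.07
position: [0.6288, 0.1467, 0.2461]
orientation: [-0.629, 3.075, -0.002]
force: [-0.1, -0.5, -0.5]
finger_gap: 0.552
grip_force: 0.0
```

jog_arm --plan '[{"tx": 0,"ty": 0,"tz": 0,"ax": 0,"ay": 0,"az": 0},{"tx": 0,"ty": 0,"tz": 0,"ax": 0,"ay": 0,"az": 0},{"tx": 0,"ty": 0,"tz": 0,"ax": 0,"ay": 0,"az": 0}]'

```text
t: 10.32
position: [0.6283, 0.147, 0.2451]
orientation: [-0.62, 3.078, -0.001]
force: [0.4, -0.4, -0.7]
finger_gap: 0.552
grip_force: 0.0
```

jog_arm --plan '[{"tx": 0,"ty": 0,"tz": -0.12,"ax": 0,"ay": 0,"az": 0},{"tx": 0,"ty": 0,"tz": 0,"ax": 0,"ay": 0,"az": 0},{"tx": 0,"ty": 0,"tz": 0,"ax": 0,"ay": 0,"az": 0},{"tx": 0,"ty": 0,"tz": 0,"ax": 0,"ay": 0,"az": 0},{"tx": 0,"ty": 0,"tz": 0,"ax": 0,"ay": 0,"az": 0}]'

```text
t: 10.73
position: [0.6277, 0.1472, 0.2472]
orientation: [0.623, -3.079, 0.0]
force: [-0.4, 0.5, -0.5]
finger_gap: 0.55
grip_force: 0.0
```

jog_arm --plan '[{"tx": 0,"ty": 0,"tz": 0,"ax": 0,"ay": 0,"az": 0},{"tx": 0,"ty": 0,"tz": 0,"ax": 0,"ay": 0,"az": 0},{"tx": 0,"ty": 0,"tz": 0,"ax": 0,"ay": 0,"az": 0},{"tx": 0,"ty": 0,"tz": 0,"ax": 0,"ay": 0,"az": 0},{"tx": 0,"ty": 0,"tz": 0,"ax": 0,"ay": 0,"az": 0}]' --gripper -1

```text
t: 11.15
position: [0.6277, 0.1474, 0.2474]
orientation: [0.624, -3.079, -0.0]
force: [-0.9, -0.1, 0.4]
finger_gap: 0.282
grip_force: 58.9
```

jog_arm --plan '[{"tx": 0,"ty": 0,"tz": 0,"ax": 0,"ay": 0,"az": 0},{"tx": 0,"ty": 0,"tz": 0,"ax": 0,"ay": 0,"az": 0}]'

```text
t: 11.32
position: [0.6277, 0.1473, 0.2474]
orientation: [0.624, -3.079, -0.0]
force: [-1.0, 0.7, 2.3]
finger_gap: 0.283
grip_force: 58.9
```

jog_arm --plan '[{"tx": -0.0153,"ty": -0.0369,"tz": 0,"ax": 0,"ay": 0,"az": 0},{"tx": 0,"ty": 0,"tz": 0,"ax": 0,"ay": 0,"az": 0},{"tx": 0,"ty": 0,"tz": 0,"ax": 0,"ay": 0,"az": 0}]'

```text
t: 11.57
position: [0.6278, 0.1473, 0.2474]
orientation: [0.624, -3.077, -0.002]
force: [-5.1, 2.1, 3.1]
finger_gap: 0.279
grip_force: 59.2
```

jog_arm --plan '[{"tx": -0.0153,"ty": -0.0369,"tz": 0,"ax": 0,"ay": 0,"az": 0},{"tx": 0,"ty": 0,"tz": 0,"ax": 0,"ay": 0,"az": 0},{"tx": 0,"ty": 0,"tz": 0,"ax": 0,"ay": 0,"az": 0}]'

```text
t: 11.82
position: [0.6279, 0.1472, 0.2473]
orientation: [0.625, -3.076, -0.004]
force: [-6.6, 4.9, 3.3]
finger_gap: 0.284
grip_force: 59.3
```

jog_arm --plan '[{"tx": -0.0153,"ty": -0.0369,"tz": 0,"ax": 0,"ay": 0,"az": 0},{"tx": -0.007,"ty": -0.018,"tz": 0,"ax": 0,"ay": 0,"az": 0},{"tx": 0,"ty": 0,"tz": 0,"ax": 0,"ay": 0,"az": 0}]'

```text
t: 12.07
position: [0.628, 0.1472, 0.2473]
orientation: [0.625, -3.074, -0.008]
force: [-10.5, 7.7, 5.8]
finger_gap: 0.281
grip_force: 59.5
```

```bash
python3 - <<'E'
from h import *
s=monitor.sense();print({k:np.round(s[k],5).tolist() for k in s})
im,_=optics.read_camera("top");cv2.imwrite("pics/t4.png",cv2.resize(im[150:330,150:390,::-1],None,fx=3.3,fy=3.3))
E
```

```text
{'t': 12.0667, 'joint_positions': [0.04125, 0.33177, 1.35996, 0.00408, 1.4553, -1.93137], 'joint_velocities': [0.00016, -0.00203, 0.00153, -0.00014, -0.00046, 0.00128], 'effort': [-6.01439, -43.91353, -34.86631, -2.15204, -2.76546, -0.00871], 'position': [0.62798, 0.14716, 0.2473], 'orientation': [0.62526, -3.07391, -0.00763], 'force': [-10.53168, 7.69187, 5.75131], 'wrist_torque': [1.16118, 1.52385, -0.02197], 'grip_force': 59.50783, 'finger_gap': 0.28137}
```

View pics/t4.png

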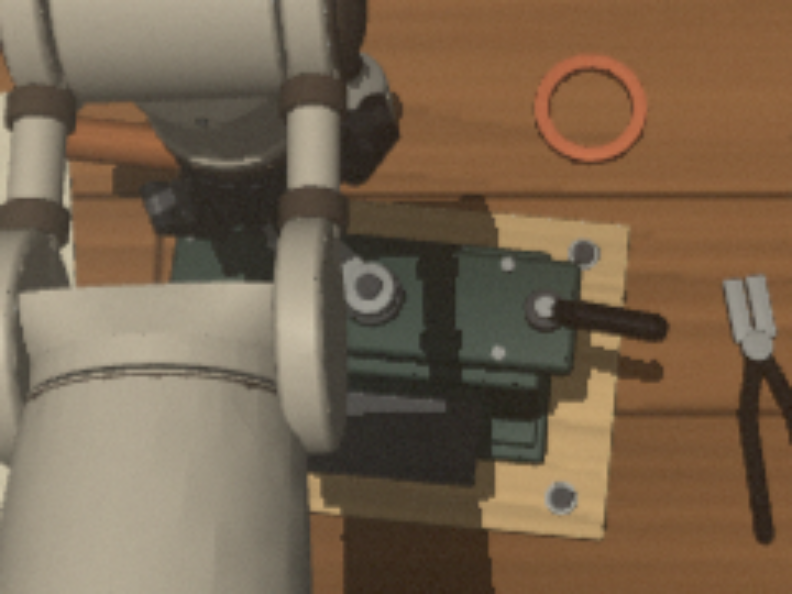

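The view shows the crank hub at (368,287), the lever from (545,305) to (660,327), and nothing in the crank's way. The stop repeats at the same crank angle with a different grip height and yaw, so this is the roll contact (touch angle about −314.7°). Now I'll work out the opening.

```bash
python3 - <<'E'
import numpy as np
t=np.radians(-314.7+18*np.arange(21));d=np.diff(np.c_[np.cos(t),np.sin(t)],axis=0)*55/25
p=.4;tx=-(d@[np.cos(p),np.sin(p)]);ty=d@[-np.sin(p),np.cos(p)]
for i in range(20): print(f"{round(np.degrees(t[i+1]),1)} {tx[i]:.3f} {ty[i]:.3f}")
print(np.round(.589070*1000+55*np.cos(t[5::5]),1),np.round(108.25+55*np.sin(t[5::5]),1))
E
```

```text
-296.7 0.358 0.588
-278.7 0.522 0.448
-260.7 0.635 0.265
-242.7 0.686 0.055
-224.7 0.670 -0.159
-206.7 0.588 -0.358
-188.7 0.448 -0.522
-170.7 0.265 -0.635
-152.7 0.055 -0.686
-134.7 -0.159 -0.670
-116.7 -0.358 -0.588
-98.7 -0.522 -0.448
-80.7 -0.635 -0.265
-62.7 -0.686 -0.055
-44.7 -0.670 0.159
-26.7 -0.588 0.358
-8.7 -0.448 0.522
9.3 -0.265 0.635
27.3 -0.055 0.686
45.3 0.159 0.670
[550.  550.4 628.2 627.8] [146.9  69.2  69.6 147.3]
```

jog_arm --plan '[{"tx": 0.027,"ty": 0.065,"tz": 0,"ax": 0,"ay": 0,"az": 0},{"tx": 0.027,"ty": 0.065,"tz": 0,"ax": 0,"ay": 0,"az": 0},{"tx": 0,"ty": 0,"tz": 0,"ax": 0,"ay": 0,"az": 0}]'

```text
t: 12.37
position: [0.6277, 0.1474, 0.2474]
orientation: [-0.624, 3.079, -0.0]
force: [-1.7, 1.3, 1.1]
finger_gap: 0.281
grip_force: 59.2
```

Touch reference is (627.7, 147.4) with about 2 N on it. Now the first opening turn.

jog_arm --plan '[{"tx": 0.358,"ty": 0.588,"tz": 0,"ax": 0,"ay": 0,"az": 0},{"tx": 0.522,"ty": 0.448,"tz": 0,"ax": 0,"ay": 0,"az": 0},{"tx": 0.635,"ty": 0.265,"tz": 0,"ax": 0,"ay": 0,"az": 0},{"tx": 0.686,"ty": 0.055,"tz": 0,"ax": 0,"ay": 0,"az": 0},{"tx": 0.67,"ty": -0.159,"tz": 0,"ax": 0,"ay": 0,"az": 0}]'

```text
t: 12.78
position: [0.5503, 0.1468, 0.2474]
orientation: [-0.625, 3.076, -0.002]
force: [7.0, -3.1, -0.1]
finger_gap: 0.278
grip_force: 59.7
```

jog_arm --plan '[{"tx": 0.588,"ty": -0.358,"tz": 0,"ax": 0,"ay": 0,"az": 0},{"tx": 0.448,"ty": -0.522,"tz": 0,"ax": 0,"ay": 0,"az": 0},{"tx": 0.265,"ty": -0.635,"tz": 0,"ax": 0,"ay": 0,"az": 0},{"tx": 0.055,"ty": -0.686,"tz": 0,"ax": 0,"ay": 0,"az": 0},{"tx": -0.159,"ty": -0.67,"tz": 0,"ax": 0,"ay": 0,"az": 0}]'

```text
t: 13.2
position: [0.5505, 0.0686, 0.2474]
orientation: [-0.623, 3.078, 0.002]
force: [4.3, 7.5, -1.2]
finger_gap: 0.283
grip_force: 59.9
```

jog_arm --plan '[{"tx": -0.358,"ty": -0.588,"tz": 0,"ax": 0,"ay": 0,"az": 0},{"tx": -0.522,"ty": -0.448,"tz": 0,"ax": 0,"ay": 0,"az": 0},{"tx": -0.635,"ty": -0.265,"tz": 0,"ax": 0,"ay": 0,"az": 0},{"tx": -0.686,"ty": -0.055,"tz": 0,"ax": 0,"ay": 0,"az": 0},{"tx": -0.67,"ty": 0.159,"tz": 0,"ax": 0,"ay": 0,"az": 0}]'

```text
t: 13.62
position: [0.6287, 0.069, 0.2473]
orientation: [0.621, -3.077, -0.002]
force: [-8.6, 5.8, 5.6]
finger_gap: 0.275
grip_force: 60.8
```

jog_arm --plan '[{"tx": -0.588,"ty": 0.358,"tz": 0,"ax": 0,"ay": 0,"az": 0},{"tx": -0.448,"ty": 0.522,"tz": 0,"ax": 0,"ay": 0,"az": 0},{"tx": -0.265,"ty": 0.635,"tz": 0,"ax": 0,"ay": 0,"az": 0},{"tx": -0.055,"ty": 0.686,"tz": 0,"ax": 0,"ay": 0,"az": 0},{"tx": 0.159,"ty": 0.67,"tz": 0,"ax": 0,"ay": 0,"az": 0}]'

```text
t: 14.03
position: [0.6289, 0.1465, 0.2473]
orientation: [-0.622, 3.079, -0.004]
force: [-2.9, -6.2, 2.6]
finger_gap: 0.281
grip_force: 60.5
```

jog_arm --plan '[{"tx": 0.358,"ty": 0.588,"tz": 0,"ax": 0,"ay": 0,"az": 0},{"tx": 0.522,"ty": 0.448,"tz": 0,"ax": 0,"ay": 0,"az": 0},{"tx": 0.635,"ty": 0.265,"tz": 0,"ax": 0,"ay": 0,"az": 0},{"tx": 0.686,"ty": 0.055,"tz": 0,"ax": 0,"ay": 0,"az": 0},{"tx": 0.67,"ty": -0.159,"tz": 0,"ax": 0,"ay": 0,"az": 0}]'

```text
t: 14.45
position: [0.5502, 0.1468, 0.2474]
orientation: [-0.625, 3.075, -0.002]
force: [9.1, -4.6, -2.0]
finger_gap: 0.279
grip_force: 60.1
```

jog_arm --plan '[{"tx": 0.588,"ty": -0.358,"tz": 0,"ax": 0,"ay": 0,"az": 0},{"tx": 0.448,"ty": -0.522,"tz": 0,"ax": 0,"ay": 0,"az": 0},{"tx": 0.265,"ty": -0.635,"tz": 0,"ax": 0,"ay": 0,"az": 0},{"tx": 0.055,"ty": -0.686,"tz": 0,"ax": 0,"ay": 0,"az": 0},{"tx": -0.159,"ty": -0.67,"tz": 0,"ax": 0,"ay": 0,"az": 0}]'

```text
t: 14.87
position: [0.5502, 0.0689, 0.2474]
orientation: [-0.624, 3.078, 0.002]
force: [3.4, 7.1, -0.2]
finger_gap: 0.278
grip_force: 60.2
```

jog_arm --plan '[{"tx": -0.358,"ty": -0.588,"tz": 0,"ax": 0,"ay": 0,"az": 0},{"tx": -0.522,"ty": -0.448,"tz": 0,"ax": 0,"ay": 0,"az": 0},{"tx": -0.635,"ty": -0.265,"tz": 0,"ax": 0,"ay": 0,"az": 0},{"tx": -0.686,"ty": -0.055,"tz": 0,"ax": 0,"ay": 0,"az": 0},{"tx": -0.67,"ty": 0.159,"tz": 0,"ax": 0,"ay": 0,"az": 0}]'

```text
t: 15.28
position: [0.6287, 0.069, 0.2473]
orientation: [0.621, -3.077, -0.002]
force: [-8.0, 3.5, 5.1]
finger_gap: 0.28
grip_force: 61.1
```

jog_arm --plan '[{"tx": -0.588,"ty": 0.358,"tz": 0,"ax": 0,"ay": 0,"az": 0},{"tx": -0.448,"ty": 0.522,"tz": 0,"ax": 0,"ay": 0,"az": 0},{"tx": -0.265,"ty": 0.635,"tz": 0,"ax": 0,"ay": 0,"az": 0},{"tx": -0.055,"ty": 0.686,"tz": 0,"ax": 0,"ay": 0,"az": 0},{"tx": 0.159,"ty": 0.67,"tz": 0,"ax": 0,"ay": 0,"az": 0}]'

```text
t: 15.7
position: [0.6287, 0.1467, 0.2473]
orientation: [-0.623, 3.079, -0.004]
force: [-2.5, -6.6, 2.5]
finger_gap: 0.279
grip_force: 60.8
```

jog_arm --plan '[{"tx": 0,"ty": 0,"tz": 0,"ax": 0,"ay": 0,"az": 0},{"tx": 0,"ty": 0,"tz": 0,"ax": 0,"ay": 0,"az": 0},{"tx": 0,"ty": 0,"tz": 0,"ax": 0,"ay": 0,"az": 0}]'

```text
t: 15.95
position: [0.6276, 0.1475, 0.2474]
orientation: [-0.624, 3.079, 0.001]
force: [-1.0, 1.1, 3.5]
finger_gap: 0.281
grip_force: 60.7
```

Two turns are done and the tool is back on the reference (627.6, 147.5). Now the third turn.

jog_arm --plan '[{"tx": 0.358,"ty": 0.588,"tz": 0,"ax": 0,"ay": 0,"az": 0},{"tx": 0.522,"ty": 0.448,"tz": 0,"ax": 0,"ay": 0,"az": 0},{"tx": 0.635,"ty": 0.265,"tz": 0,"ax": 0,"ay": 0,"az": 0},{"tx": 0.686,"ty": 0.055,"tz": 0,"ax": 0,"ay": 0,"az": 0},{"tx": 0.67,"ty": -0.159,"tz": 0,"ax": 0,"ay": 0,"az": 0}]'

```text
t: 16.37
position: [0.5505, 0.147, 0.2474]
orientation: [-0.624, 3.075, -0.0]
force: [6.3, -3.2, -0.0]
finger_gap: 0.276
grip_force: 60.4
```

jog_arm --plan '[{"tx": 0.588,"ty": -0.358,"tz": 0,"ax": 0,"ay": 0,"az": 0},{"tx": 0.448,"ty": -0.522,"tz": 0,"ax": 0,"ay": 0,"az": 0},{"tx": 0.265,"ty": -0.635,"tz": 0,"ax": 0,"ay": 0,"az": 0},{"tx": 0.055,"ty": -0.686,"tz": 0,"ax": 0,"ay": 0,"az": 0},{"tx": -0.159,"ty": -0.67,"tz": 0,"ax": 0,"ay": 0,"az": 0}]'

```text
t: 16.78
position: [0.5505, 0.0686, 0.2473]
orientation: [-0.623, 3.078, 0.002]
force: [3.4, 7.5, 0.3]
finger_gap: 0.28
grip_force: 60.3
```

jog_arm --plan '[{"tx": -0.358,"ty": -0.588,"tz": 0,"ax": 0,"ay": 0,"az": 0},{"tx": -0.522,"ty": -0.448,"tz": 0,"ax": 0,"ay": 0,"az": 0},{"tx": -0.635,"ty": -0.265,"tz": 0,"ax": 0,"ay": 0,"az": 0},{"tx": -0.686,"ty": -0.055,"tz": 0,"ax": 0,"ay": 0,"az": 0},{"tx": -0.67,"ty": 0.159,"tz": 0,"ax": 0,"ay": 0,"az": 0}]'

```text
t: 17.2
position: [0.6289, 0.0691, 0.2473]
orientation: [0.621, -3.078, -0.003]
force: [-8.2, 5.3, 6.3]
finger_gap: 0.278
grip_force: 61.2
```

jog_arm --plan '[{"tx": -0.588,"ty": 0.358,"tz": 0,"ax": 0,"ay": 0,"az": 0},{"tx": -0.448,"ty": 0.522,"tz": 0,"ax": 0,"ay": 0,"az": 0},{"tx": -0.265,"ty": 0.635,"tz": 0,"ax": 0,"ay": 0,"az": 0},{"tx": -0.055,"ty": 0.686,"tz": 0,"ax": 0,"ay": 0,"az": 0},{"tx": 0.159,"ty": 0.67,"tz": 0,"ax": 0,"ay": 0,"az": 0}]'

```text
t: 17.62
position: [0.6291, 0.1463, 0.2473]
orientation: [-0.622, 3.079, -0.004]
force: [-2.4, -5.3, 3.3]
finger_gap: 0.283
grip_force: 60.8
```

jog_arm --plan '[{"tx": 0,"ty": 0,"tz": 0,"ax": 0,"ay": 0,"az": 0},{"tx": 0,"ty": 0,"tz": 0,"ax": 0,"ay": 0,"az": 0},{"tx": 0,"ty": 0,"tz": 0,"ax": 0,"ay": 0,"az": 0}]'

```text
t: 17.87
position: [0.628, 0.1471, 0.2474]
orientation: [-0.623, 3.079, 0.0]
force: [-1.9, 0.9, 3.9]
finger_gap: 0.281
grip_force: 60.8
```

jog_arm --plan '[{"tx": 0,"ty": 0,"tz": 0,"ax": 0,"ay": 0,"az": 0},{"tx": 0,"ty": 0,"tz": 0,"ax": 0,"ay": 0,"az": 0},{"tx": 0,"ty": 0,"tz": 0,"ax": 0,"ay": 0,"az": 0},{"tx": 0,"ty": 0,"tz": 0,"ax": 0,"ay": 0,"az": 0}]' --gripper 0.1

```text
t: 18.2
position: [0.6279, 0.1469, 0.2468]
orientation: [0.623, -3.079, -0.0]
force: [0.1, 0.7, 0.3]
finger_gap: 0.546
grip_force: 0.0
```

jog_arm --plan '[{"tx": 0,"ty": 0,"tz": -0.8,"ax": 0,"ay": 0,"az": 0},{"tx": 0,"ty": 0,"tz": -0.8,"ax": 0,"ay": 0,"az": 0},{"tx": 0,"ty": 0,"tz": -0.8,"ax": 0,"ay": 0,"az": 0},{"tx": 0,"ty": 0,"tz": -0.8,"ax": 0,"ay": 0,"az": 0}]'

```text
t: 18.53
position: [0.6278, 0.1471, 0.328]
orientation: [0.624, -3.079, -0.0]
force: [0.2, 0.7, -0.1]
finger_gap: 0.549
grip_force: 0.0
```

jog_arm --plan '[{"tx": 0.521,"ty": -0.926,"tz": 0,"ax": 0,"ay": 0,"az": 0},{"tx": 0.521,"ty": -0.926,"tz": 0,"ax": 0,"ay": 0,"az": 0},{"tx": 0.521,"ty": -0.926,"tz": 0,"ax": 0,"ay": 0,"az": 0},{"tx": 0.521,"ty": -0.926,"tz": 0,"ax": 0,"ay": 0,"az": 0},{"tx": 0.521,"ty": -0.926,"tz": 0,"ax": 0,"ay": 0,"az": 0}]' --gripper -1

```text
t: 18.95
position: [0.6126, 0.014, 0.3272]
orientation: [-0.624, 3.079, -0.0]
force: [-0.1, 0.4, 0.8]
finger_gap: -0.0
grip_force: 0.0
```

jog_arm --plan '[{"tx": 0.521,"ty": -0.926,"tz": 0,"ax": 0,"ay": 0,"az": 0},{"tx": 0.521,"ty": -0.926,"tz": 0,"ax": 0,"ay": 0,"az": 0},{"tx": 0,"ty": 0,"tz": 0,"ax": 0,"ay": 0,"az": 0},{"tx": 0,"ty": 0,"tz": 0,"ax": 0,"ay": 0,"az": 0}]'

```text
t: 19.28
position: [0.6068, -0.0388, 0.3271]
orientation: [-0.62, 3.08, 0.0]
force: [-0.7, 0.2, -0.4]
finger_gap: 0.002
grip_force: 0.0
```

```bash
python3 - <<'E'
from h import *
for cam in("scene","top"):
    im,_=optics.read_camera(cam)
    if cam=="top": cv2.imwrite("pics/t5.png",cv2.resize(im[150:330,150:390,::-1],None,fx=3.3,fy=3.3))
    for n,z in(("knob",.261),("lever_tip",.229)):
        for r in models.mark_of(n,cam)[:1]: print(cam,n,round(r["score"],2),np.round(ray(cam,r["pixel"],z)*1000,1))
    P,ok=cloud(cam);k=ok&(abs(P[...,2]-.282)<.008)&(abs(P[...,0]-.628)<.03)&(abs(P[...,1]-.147)<.03)
    print(k.sum(),np.round(np.median(P[k],0)*1000,1) if k.any() else "")
print(monitor.sense()["position"])
E
```

```text
scene knob 0.79 [617.1 156.9 261. ]
scene lever_tip 0.62 [880.1  25.3 229. ]
178 [632.6 143.6 282.7]
top knob 0.55 [624.2 150.4 261. ]
top lever_tip 0.48 [564.8 -50.9 229. ]
164 [624.5 148.6 284.6]
[ 0.60690832 -0.03676845  0.32729897]
```

View pics/t5.png

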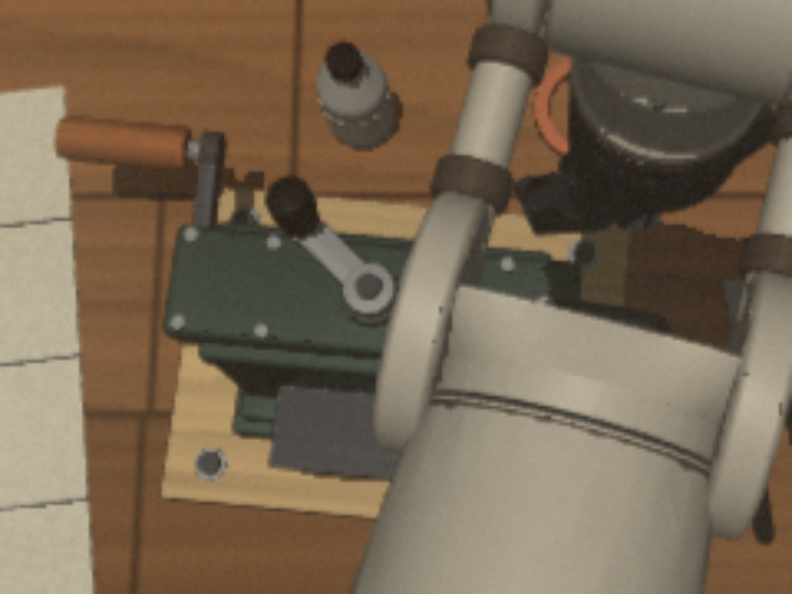

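The knob sits at (293,205), the angle where I left it, and the drive handle, bottle and foil are unmoved. Next I'll go down beside the lever and swing it.

jog_arm --plan '[{"tx": 0,"ty": 0,"tz": 0.84,"ax": 0,"ay": 0,"az": 0},{"tx": 0,"ty": 0,"tz": 0.84,"ax": 0,"ay": 0,"az": 0},{"tx": 0,"ty": 0,"tz": 0.84,"ax": 0,"ay": 0,"az": 0},{"tx": 0,"ty": 0,"tz": 0.84,"ax": 0,"ay": 0,"az": 0},{"tx": 0,"ty": 0,"tz": 0.84,"ax": 0,"ay": 0,"az": 0}]'

```text
t: 20.1
position: [0.6068, -0.0371, 0.2214]
orientation: [-0.625, 3.079, -0.0]
force: [0.2, -0.7, 0.5]
finger_gap: -0.001
grip_force: 0.0
```

```bash
python3 - <<'E'
import numpy as np
a=list(range(-60,-141,-10))+list(range(-145,-171,-5))
t=np.radians(a);d=np.diff(np.c_[np.cos(t),np.sin(t)],axis=0)*55/25
p=.4;tx=-(d@[np.cos(p),np.sin(p)]);ty=d@[-np.sin(p),np.cos(p)]
for i in range(len(d)): print(a[i+1],f"{tx[i]:.3f} {ty[i]:.3f}",np.round([579.24+55*np.cos(t[i+1]),9.74+55*np.sin(t[i+1])],1))
E
```

```text
-70 0.383 -0.014 [598.1 -41.9]
-80 0.380 0.053 [588.8 -44.4]
-90 0.365 0.118 [579.2 -45.3]
-100 0.339 0.180 [569.7 -44.4]
-110 0.303 0.236 [560.4 -41.9]
-120 0.257 0.285 [551.7 -37.9]
-130 0.204 0.325 [543.9 -32.4]
-140 0.144 0.355 [537.1 -25.6]
-145 0.048 0.186 [534.2 -21.8]
-150 0.032 0.189 [531.6 -17.8]
-155 0.015 0.191 [529.4 -13.5]
-160 -0.001 0.192 [527.6  -9.1]
-165 -0.018 0.191 [526.1  -4.5]
-170 -0.035 0.189 [5.251e+02 2.000e-01]
```

jog_arm --plan '[{"tx": 0.383,"ty": -0.014,"tz": 0,"ax": 0,"ay": 0,"az": 0},{"tx": 0.38,"ty": 0.053,"tz": 0,"ax": 0,"ay": 0,"az": 0},{"tx": 0.365,"ty": 0.118,"tz": 0,"ax": 0,"ay": 0,"az": 0}]'

```text
t: 20.35
position: [0.5801, -0.0445, 0.2218]
orientation: [-0.624, 3.076, -0.0]
force: [4.8, 0.7, -0.1]
finger_gap: 0.001
grip_force: 2.4
```

jog_arm --plan '[{"tx": 0.339,"ty": 0.18,"tz": 0,"ax": 0,"ay": 0,"az": 0},{"tx": 0.303,"ty": 0.236,"tz": 0,"ax": 0,"ay": 0,"az": 0},{"tx": 0.257,"ty": 0.285,"tz": 0,"ax": 0,"ay": 0,"az": 0}]'

```text
t: 20.6
position: [0.5536, -0.0378, 0.2238]
orientation: [-0.622, 3.073, -0.004]
force: [5.7, -0.3, 2.6]
finger_gap: -0.003
grip_force: 2.6
```

jog_arm --plan '[{"tx": 0.204,"ty": 0.325,"tz": 0,"ax": 0,"ay": 0,"az": 0},{"tx": 0.144,"ty": 0.355,"tz": 0,"ax": 0,"ay": 0,"az": 0}]'

```text
t: 20.77
position: [0.5389, -0.0259, 0.2241]
orientation: [-0.622, 3.073, -0.006]
force: [5.0, -3.0, 1.1]
finger_gap: 0.001
grip_force: 2.7
```

jog_arm --plan '[{"tx": 0.048,"ty": 0.186,"tz": 0,"ax": 0,"ay": 0,"az": 0},{"tx": 0,"ty": 0,"tz": 0,"ax": 0,"ay": 0,"az": 0}]'

```text
t: 20.93
position: [0.5353, -0.0213, 0.2238]
orientation: [-0.624, 3.075, -0.003]
force: [1.9, -1.6, 4.2]
finger_gap: -0.004
grip_force: 1.7
```

jog_arm --plan '[{"tx": 0.02,"ty": 0.1,"tz": 0,"ax": 0,"ay": 0,"az": 0},{"tx": 0.02,"ty": 0.1,"tz": 0,"ax": 0,"ay": 0,"az": 0}]'

```text
t: 21.1
position: [0.5327, -0.0179, 0.2234]
orientation: [-0.623, 3.076, -0.004]
force: [3.9, -3.7, 3.6]
finger_gap: 0.003
grip_force: 2.7
```

jog_arm --plan '[{"tx": 0.008,"ty": 0.1,"tz": 0,"ax": 0,"ay": 0,"az": 0},{"tx": 0,"ty": 0,"tz": 0,"ax": 0,"ay": 0,"az": 0}]'

```text
t: 21.27
position: [0.5311, -0.0154, 0.2231]
orientation: [-0.623, 3.077, -0.002]
force: [3.0, -2.5, 4.2]
finger_gap: 0.003
grip_force: 2.4
```

jog_arm --plan '[{"tx": 0.005,"ty": 0.1,"tz": 0,"ax": 0,"ay": 0,"az": 0},{"tx": 0.005,"ty": 0.08,"tz": 0,"ax": 0,"ay": 0,"az": 0},{"tx": 0,"ty": 0,"tz": 0,"ax": 0,"ay": 0,"az": 0}]'

```text
t: 21.52
position: [0.529, -0.0119, 0.2228]
orientation: [-0.623, 3.078, -0.004]
force: [3.7, -5.1, 2.8]
finger_gap: -0.001
grip_force: 3.1
```

jog_arm --plan '[{"tx": 0,"ty": 0.08,"tz": 0,"ax": 0,"ay": 0,"az": 0},{"tx": 0,"ty": 0,"tz": 0,"ax": 0,"ay": 0,"az": 0}]'

```text
t: 21.68
position: [0.5289, -0.0115, 0.223]
orientation: [-0.622, 3.077, -0.009]
force: [5.3, -10.5, 2.6]
finger_gap: -0.001
grip_force: 5.1
```

The stop is reached: 12 N and no further motion. I'll retreat, lift clear and check.

jog_arm --plan '[{"tx": 0,"ty": -0.5,"tz": 0,"ax": 0,"ay": 0,"az": 0},{"tx": 0,"ty": -0.5,"tz": 0,"ax": 0,"ay": 0,"az": 0},{"tx": 0,"ty": 0,"tz": -0.8,"ax": 0,"ay": 0,"az": 0},{"tx": 0,"ty": 0,"tz": -1,"ax": 0,"ay": 0,"az": 0},{"tx": 0,"ty": 0,"tz": -1,"ax": 0,"ay": 0,"az": 0}]'

```text
t: 22.1
position: [0.536, -0.0323, 0.291]
orientation: [0.622, -3.074, -0.006]
force: [0.4, 0.1, 0.2]
finger_gap: 0.001
grip_force: 0.0
```

jog_arm --plan '[{"tx": 0.5,"ty": -1,"tz": -0.5,"ax": 0,"ay": 0,"az": 0},{"tx": 0.5,"ty": -1,"tz": -0.5,"ax": 0,"ay": 0,"az": 0},{"tx": 0.5,"ty": -1,"tz": 0,"ax": 0,"ay": 0,"az": 0},{"tx": 0.5,"ty": -1,"tz": 0,"ax": 0,"ay": 0,"az": 0},{"tx": 0.5,"ty": -1,"tz": 0,"ax": 0,"ay": 0,"az": 0}]'

```text
t: 22.52
position: [0.5276, -0.1729, 0.3163]
orientation: [0.624, -3.077, -0.004]
force: [0.9, -1.2, -0.3]
finger_gap: 0.002
grip_force: 0.0
```

jog_arm --plan '[{"tx": 0.5,"ty": -1,"tz": 0,"ax": 0,"ay": 0,"az": 0},{"tx": 0.5,"ty": -1,"tz": 0,"ax": 0,"ay": 0,"az": 0},{"tx": 0,"ty": 0,"tz": 0,"ax": 0,"ay": 0,"az": 0},{"tx": 0,"ty": 0,"tz": 0,"ax": 0,"ay": 0,"az": 0}]'

```text
t: 22.85
position: [0.5239, -0.2285, 0.3157]
orientation: [0.619, -3.078, -0.006]
force: [0.5, 0.9, -0.0]
finger_gap: 0.0
grip_force: 0.0
```

```bash
python3 - <<'E'
from h import *
im,_=optics.read_camera("top");cv2.imwrite("pics/t6.png",cv2.resize(im[150:360,150:420,::-1],None,fx=2.8,fy=2.8))
for n,z in(("knob",.261),("lever_tip",.229),("lever_pivot",.229)):
    for r in models.mark_of(n,"top")[:1]: print(n,round(r["score"],2),np.round(ray("top",r["pixel"],z)*1000,1))
E
```

```text
knob 0.7 [626.8 153.9 261. ]
lever_tip 0.95 [516.9   8.9 229. ]
lever_pivot 0.95 [579.   14.8 229. ]
```

View pics/t6.png

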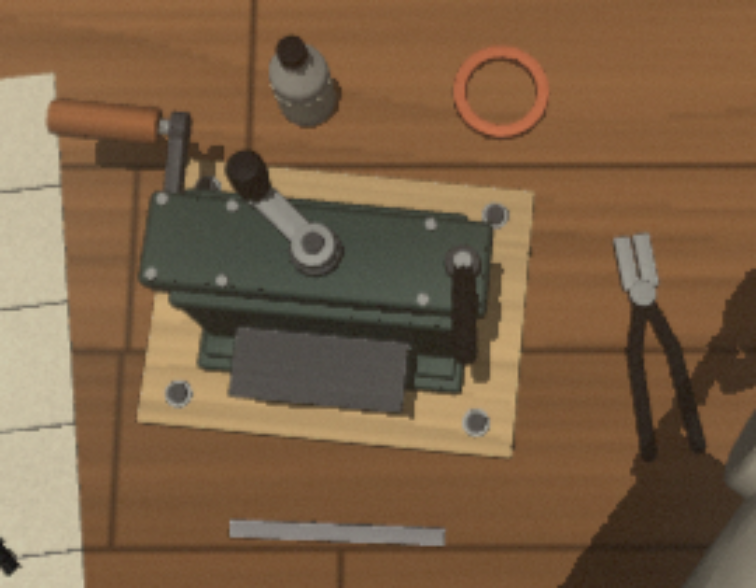

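The lever now runs from (462,262) to (464,355), along the mill's −x and at its stop. The crank is still at its set angle (knob at (248,172)), and everything else is in place.

```bash
python3 -c "
from rig import manip
print(manip.hand_in())"
```

```text
the job is handed in; nothing more can be done
None
```

I set the mill (rolls closed to touch, opened three full turns to within about half a degree, lever locked at its stop) and handed it in, but on first contact the crank force briefly reached about 30 N, over the 16 N forcing limit, and the stop felt far stiffer than the stated 2 N per mm, though it repeated at the same crank angle after regripping.

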